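Close the coffee-station canisters with their own lids

ROBOT

A 7-joint arm with a two-finger parallel gripper is mounted at the origin on the work surface. World frame = base frame: x ahead of the robot, y to its left, z up, the work surface at z = 0. Lengths are in m, angles in rad, forces in N, time in s.
With the tool pointing down it reaches from about 0.4 to 0.85 m from the base axis. Payload 10.4 kg.
Tool frame: the origin (TCP) lies at the very end of the fingers, on their centre line; the grasp point (between the pads) lies 19 mm behind it (grip_point_offset is the distance from the TCP to the grasp point, in m); z points along the fingers, y is the line along which they close (so a half turn about z gives the same grasp; the last joint's range is limited). The gripper opens to 87 mm and grips with 3 to 60 N. Pads are 19 mm wide; open, the fingers measure 117 mm over their backs; the gripper's body (75 mm by 190 mm) begins 51 mm behind the grasp point.
Start: joints at [1.189, 0.332, -0.065, 1.46, 0.022, 1.35, -0.088], TCP at [0.219, -0.585, 0.193] pointing down, gripper open.
Joint ranges: [-2.6, 2.6], [-0.5, 2.12], [-1.47, 1.34], [0.16, 2.42], [-1.27, 4.41], [0.06, 2.06], [-2.6, 2.6]. Speed limits (rad/s): [2.22, 2.22, 2.79, 2.79, 3.14, 3.14, 3.14].

INTERFACE

Orientations are given as a unit quaternion [x, y, z, w].
In Python, from bench import * gives the robot as it stands.
- The arm moves only by the tool play_rows, never from a script. Its argument "increments" is text: rows parted by semicolons, each of 7 numbers parted by spaces: the turn, a rotation vector about the tool's x, y, z in rad, then the shift along the tool's x, y, z in m, then the opening, from 0 (shut) to 1 (fully open). A call has 1 to 8 rows; each row is the pose to reach, as a shift and turn from the pose commanded when the call began, along the tool's axes at that moment; what a row does not reach only later rows make up. A row lasts 1/10 s, in which the tool goes at most 50 mm and 8.59 degrees, less where a joint would pass 70% of its speed; a pose out of reach is approached as far as the arm can. A call with a gripper value outside its range is refused whole. The fingers move at their own pace and stop on an object; "grip_force" is the grip in N (left out, the last holds). Time passes only in rows, so rows that repeat a pose let the fingers close. It gives the time, the measured TCP pose, the force, the opening and the grip force at its end, in the units of the state.
- read_state(): the state, without advancing time (a new reading comes with each control period).
- camera(name): name is "scene" or "top"; returns a dict with "color" (420x560x3 uint8, red, green, blue), "fx", "fy", "cx", "cy" (pixels), "camera_from_world" (4x4, takes a point from world to camera coordinates). Camera axes: x right, y down, z forward; pixel columns grow to the right and rows downward; lengths in m; the calibration is good to about 2 mm. A picture is of the moment at which its call begins. There is no depth.
- close_job(): hands the job in; it is judged then, once.
The state is a dict: "time": time; "joint_positions": joint angles; "joint_vel": joint speeds; "joint_torque": joint torques, N m; "ee_pos": TCP position; "eef_rot": TCP orientation; "ft_force": force on the tool from outside, world axes, zero at the start; "torque": the same for the moment, N m; "width": finger opening in m; "grip_force": force on a finger pad.
Only numpy, scipy, OpenCV 4.12 (cv2) and the standard library are available. Lean on these libraries where they do the work, as an engineer would, in place of code of your own. Each camera call takes 0.05 s, during which the arm holds its last target. There are 200 camera calls.

TASK

The coffee station's storage canisters have been washed and stand open: put each of the four lids on the canister of its own colour, fitted fully home in the mouth, and let go of it. Set every lid down gently rather than dropping it, leave the canisters standing upright where they are, and do not disturb the mug or the water bottle.

Things in the scene. Friction and masses are not known exactly. Their poses are not given: they have to be found in the camera images.
- blue_canister: blue stoneware canister, empty, open at the top: round, 112 mm outside diameter, mouth 100 mm, 130 mm tall, wall 6 mm, 0.4 to 0.85 kg, loose. Stands upright; origin at the centre of its underside, z up. A small blank black tag marks its -x side.
- blue_lid: blue lid, right way up, round, 114 mm across, loose, 0.1-0.25 kg. From below: tapered plug 14 mm deep (foot 24 mm narrower than the mouth, top 8), plate 8 mm thick, upright wooden cylinder knob 28 across, 26 tall, centred. Origin: centre of the plug's underside, z up; seated it is 116 mm above the canister's underside.
- yellow_canister: yellow stoneware canister, empty, open at the top: round, 98 mm outside diameter, mouth 86 mm, 110 mm tall, wall 6 mm, 0.4 to 0.85 kg, loose. Stands upright; origin at the centre of its underside, z up. A small blank black tag marks its -x side.
- yellow_lid: yellow lid, right way up, round, 100 mm across, loose, 0.1-0.25 kg. From below: tapered plug 14 mm deep (foot 24 mm narrower than the mouth, top 8), plate 8 mm thick, upright wooden cylinder knob 28 across, 26 tall, centred. Origin: centre of the plug's underside, z up; seated it is 96 mm above the canister's underside.
- red_canister: red stoneware canister, empty, open at the top: round, 84 mm outside diameter, mouth 72 mm, 92 mm tall, wall 6 mm, 0.4 to 0.85 kg, loose. Stands upright; origin at the centre of its underside, z up. A small blank black tag marks its -x side.
- red_lid: red lid, right way up, round, 86 mm across, loose, 0.1-0.25 kg. From below: tapered plug 14 mm deep (foot 24 mm narrower than the mouth, top 8), plate 8 mm thick, upright wooden cylinder knob 28 across, 26 tall, centred. Origin: centre of the plug's underside, z up; seated it is 78 mm above the canister's underside.
- green_canister: green stoneware canister, empty, open at the top: square, 96 x 96 mm outside, mouth 84 x 84 mm, 118 mm tall, wall 6 mm, 0.4 to 0.85 kg, loose. Stands upright; origin at the centre of its underside, z up. x and y are square to its sides.
- green_lid: green lid, right way up, square, 98 x 98 mm, loose, 0.1-0.25 kg. From below: tapered plug 14 mm deep (foot 24 mm narrower than the mouth, top 8), plate 8 mm thick, wooden bar handle 60 (along x) x 18 (along y) x 26 tall, centred. Origin: centre of the plug's underside, z up; seated it is 104 mm above the canister's underside. x, y along its sides; fits any quarter turn.
- mug: white mug, 82 mm in diameter, 95 mm tall, handle to one side (+y of its frame); a bystander, to be left alone. Origin at the centre of its underside.
- water_bottle: clear light-blue water bottle, 64 mm in diameter, 203 mm tall, white cap; a bystander, to be left alone. Origin at the centre of its underside.
Mind the look-alikes: they are no part of the job. Leave any white look-alike of the yellow_lid alone.

How it is judged:
By the outcome, as a careful person would: the job done as asked, in the order asked, and still so for the second after the job is handed in, with the robot touching nothing.
It also fails if it takes over 93 s, if anything falls off the work surface, if the arm or the gripper's body presses on something with over 40 N, if the wrist force passes 120 N, or if a joint passes its speed limit or range.

## Working session

There is one attempt and no reset: what is moved stays moved. The work goes in short steps, Python scripts to look and compute and a tool call to move; the robot and the scene stay as the last step left them, time stands still between calls to the robot, and variables do not carry over. Pictures are saved under pics/ and viewed, at most 14 in all, crops included, and the job is handed in when it is done.

Besides the shell and the picture viewer there is one more tool, called after "Call:" by a JSON object that holds its "method" and its "body", one argument or row to a line. play_rows: Moves the arm, as the interface text tells. Its arguments: {"type":"object","properties":{"increments":{"type":"string"},"grip_force":{"type":"number"}},"required":["increments"]}

```bash
mkdir -p pics; ls; python3 - <<'E'
from bench import *
import cv2,numpy as np
for n in("scene","top"):
    c=camera(n); cv2.imwrite(f"pics/{n}0.png",c["color"][:,:,::-1]); print(n,c["fx"],c["fy"],c["cx"],c["cy"],np.round(c["camera_from_world"],3).tolist())
print(read_state())
E
```

```text
pics
scene 449.81432400364884 449.81432400364884 274.09738344944327 210.25060472968931 [[0.508, 0.861, -0.004, -0.218], [0.652, -0.388, -0.651, -0.271], [-0.563, 0.328, -0.759, 1.701], [0.0, 0.0, 0.0, 1.0]]
top 463.42593093011266 463.42593093011266 277.1154270371679 215.14701191285985 [[0.008, -1.0, -0.005, -0.003], [-0.991, -0.008, -0.133, 0.485], [0.133, 0.006, -0.991, 1.489], [0.0, 0.0, 0.0, 1.0]]
{'time': 0.1, 'joint_positions': array([ 1.18936313,  0.33279787, -0.06474056,  1.46083821,  0.02160179,
        1.34988495, -0.08851511]), 'joint_vel': array([ 1.43950322e-03, -2.01073169e-03, -1.74293485e-03, -2.19932792e-03,
       -2.93063242e-04,  4.63752636e-05, -4.33710416e-04]), 'joint_torque': array([ 2.28634657e-03, -6.24543858e+01,  2.51442409e-02, -3.90714598e+01,
       -6.13504113e-02,  3.65109276e-02,  7.01256295e-05]), 'ee_pos': array([ 0.21937734, -0.58483831,  0.1923495 ]), 'eef_rot': array([ 9.83943997e-01,  1.78476416e-01, -1.31172150e-04, -6.02222335e-04]), 'ft_force': array([0.63996125, 0.06094091, 0.0861786 ]), 'torque': array([ 0.05198031, -0.02466322,  0.03002986]), 'grip_force': 0.0, 'width': 0.08722684231470582}
```

View pics/scene0.png

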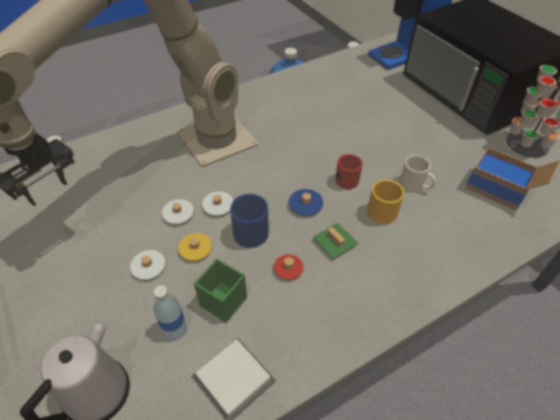

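View pics/top0.png

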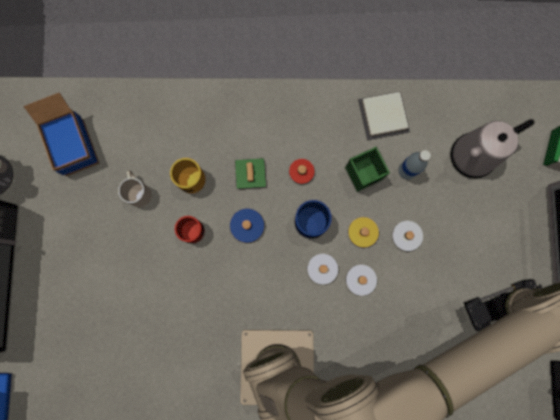

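The top view shows the lids at these pixels: blue (247,225), yellow (364,232), red (302,171) and green (250,173). The canisters are blue (313,219), yellow (187,175), red (190,230) and green (368,169).

Things I could mistake for a target:
- Three white look-alike lids at (408,236), (323,269) and (362,280). These are not yellow, so I leave them alone.
- A green object at the right edge (555,147).
- The blue box at (65,145).

I choose by colour and seed pixel.

```bash
cat > h.py <<'E'
from bench import *
import cv2,numpy as np
from scipy.optimize import minimize
from scipy.spatial.transform import Rotation as R
S=4
SIZE=dict(blue=(.112,.130,.114,.100),yellow=(.098,.110,.100,.086),red=(.084,.092,.086,.072),green=(.096,.118,.098,.084))
HUE=dict(blue=(108,128),yellow=(15,30),red=(174,6),green=(45,75))
def mask(c,col,seed,wood=False):
    hsv=cv2.cvtColor(cv2.GaussianBlur(cv2.resize(c["color"],None,fx=S,fy=S,interpolation=cv2.INTER_CUBIC),(0,0),1),cv2.COLOR_RGB2HSV)
    h,s,v=[hsv[...,i].astype(int) for i in range(3)]; a,b=HUE[col]
    m=((h>=a)&(h<=b) if a<b else (h>=a)|(h<=b))&(s>110)&(v>15)
    m=cv2.morphologyEx(m.astype(np.uint8),cv2.MORPH_OPEN,np.ones((5,5)))
    n,l,st,ce=cv2.connectedComponentsWithStats(m)
    u,w=int(seed[0]*S),int(seed[1]*S)
    win=l[w-40:w+40,u-40:u+40]; k=np.bincount(win[win>0]).argmax()
    cs,_=cv2.findContours((l==k).astype(np.uint8),cv2.RETR_EXTERNAL,cv2.CHAIN_APPROX_NONE)
    return cv2.drawContours(np.zeros_like(m),[max(cs,key=cv2.contourArea)],-1,1,-1)
def proj(c,P):
    q=np.c_[P,np.ones(len(P))]@np.array(c["camera_from_world"]).T
    return np.c_[c["fx"]*q[:,0]/q[:,2]+c["cx"],c["fy"]*q[:,1]/q[:,2]+c["cy"]]
def shape(w,z,sq,yaw=0):
    if sq:
        p=np.array([[1,1],[1,-1],[-1,-1],[-1,1]])*w/2; k=np.array([[np.cos(yaw),-np.sin(yaw)],[np.sin(yaw),np.cos(yaw)]]); p=p@k.T
    else: t=np.linspace(0,2*np.pi,60); p=np.c_[np.cos(t),np.sin(t)]*w/2
    return np.c_[p,np.full(len(p),z)]
def model(col,kind):
    sq=col=="green"; d,hc,dl,m=SIZE[col]
    def f(x):
        y=x[3] if sq else 0
        Z=[(d,0),(d,hc)] if kind=="can" else [(m-.024,0),(m-.008,.014),(dl,.014),(dl,.022)]
        return np.vstack([shape(w,z,sq,y) for w,z in Z])+np.r_[x[:3]]
    return f
def hullimg(c,P,shp):
    im=np.zeros(shp,np.uint8); cv2.fillConvexPoly(im,cv2.convexHull(np.round(((proj(c,P)+.5)*S-.5)*16).astype(np.int32)),1,shift=4); return im
def ground(c,uv,z):
    M=np.array(c["camera_from_world"]); d=M[:3,:3].T@np.r_[(uv[0]-c["cx"])/c["fx"],(uv[1]-c["cy"])/c["fy"],1]; o=-M[:3,:3].T@M[:3,3]
    return o+d*(z-o[2])/d[2]
def fit(col,kind,cams,seeds,z0=0):
    ms=[mask(c,col,s) for c,s in zip(cams,seeds)]; f=model(col,kind)
    def loss(x,each=False):
        r=[]
        for c,m in zip(cams,ms):
            h=hullimg(c,f(x),m.shape); r.append(1-(h&m).sum()/(h|m).sum())
        return r if each else sum(r)
    p=ground(cams[-1],seeds[-1],z0+.03); best=None
    for y in ([0,.4,.8,1.2] if col=="green" else [0]):
        x0=np.r_[p[:2],z0,y][:4 if col=="green" else 3]; sim=np.vstack([x0]+[x0+e for e in np.diag([.02,.02,.015,.2][:len(x0)])])
        r=minimize(loss,x0,method="Nelder-Mead",options=dict(initial_simplex=sim,xatol=1e-4,fatol=1e-4))
        if best is None or r.fun<best.fun:best=r
    return best.x,loss(best.x,True),ms
def rows(target,yawdelta=0):
    """tool-frame shift to world target TCP"""
    s=read_state(); r=R.from_quat(s["eef_rot"]); return r.inv().apply(np.array(target)-s["ee_pos"])
E
cat > m.py <<'E'
from h import *
cams=[camera("scene"),camera("top")]
T=[("blue","lid",(306,202),(247,225)),("yellow","lid",(195,247),(364,232)),("red","lid",(289,267),(302,171)),("green","lid",(336,240),(250,173)),
("blue","can",(250,220),(313,219)),("yellow","can",(386,202),(187,175)),("red","can",(349,171),(190,230)),("green","can",(221,290),(368,169))]
ov=[cv2.resize(c["color"],None,fx=S,fy=S)[:,:,::-1].copy() for c in cams]
for col,k,a,b in T:
    x,l,ms=fit(col,k,cams,(a,b)); print(col,k,np.round(x,4),np.round(l,3),"reach",round(np.hypot(*x[:2]),3))
    for o,m,c in zip(ov,ms,cams):
        for im,cc in((m,(255,255,255)),(hullimg(c,model(col,k)(x),m.shape),(255,0,255))):
            cv2.drawContours(o,cv2.findContours(im,0,1)[0],-1,cc,1)
s=cv2.resize(ov[0][520:1300,480:1800],(800,473)); t=cv2.resize(ov[1][560:1240,580:1760],(800,461))
cv2.imwrite("pics/ov_s.png",s);cv2.imwrite("pics/ov_t.png",t)
E
python3 m.py
```

```text
blue lid [ 0.4518  0.104  -0.0099] [0.414 0.1  ] reach 0.464
yellow lid [ 0.433  -0.2816  0.0007] [0.065 0.037] reach 0.517
red lid [ 0.6374 -0.0785  0.0017] [0.099 0.045] reach 0.642Traceback (most recent call last):
  File "m.py", line 7, in <module>
    x,l,ms=fit(col,k,cams,(a,b)); print(col,k,np.round(x,4),np.round(l,3),"reach",round(np.hypot(*x[:2]),3))
           ~~~^^^^^^^^^^^^^^^^^^
  File "h.py", line 39, in fit
    ms=[mask(c,col,s) for c,s in zip(cams,seeds)]; f=model(col,kind)
        ~~~~^^^^^^^^^
  File "h.py", line 15, in mask
    win=l[w-40:w+40,u-40:u+40]; k=np.bincount(win[win>0]).argmax()
                                  ~~~~~~~~~~~~~~~~~~~~~~~~~~~~~~^^
ValueError: attempt to get argmax of an empty sequence
```

```bash
python3 - <<'E'
from h import *
for n,P in(("scene",[(300,210),(318,204),(242,222),(232,207),(257,207),(250,240),(330,248),(347,236),(325,238),(215,300),(225,275),(235,285),(385,208),(392,194),(283,270),(345,180),(352,163),(185,250),(280,190),(400,240)]),("top",[(240,232),(256,218),(300,219),(313,219),(325,225),(240,165),(262,180),(368,169),(356,165),(380,175),(187,175),(175,180),(190,230),(180,233),(295,171),(310,175),(375,236)])):
    h=cv2.cvtColor(cv2.imread(f"pics/{n}0.png"),cv2.COLOR_BGR2HSV); print(n,[(p,h[p[1],p[0]].tolist()) for p in P])
E
```

```text
scene [((300, 210), [111, 131, 123]), ((318, 204), [110, 133, 121]), ((242, 222), [111, 86, 83]), ((232, 207), [113, 79, 87]), ((257, 207), [113, 62, 70]), ((250, 240), [113, 66, 70]), ((330, 248), [54, 103, 121]), ((347, 236), [55, 100, 122]), ((325, 238), [54, 102, 120]), ((215, 300), [49, 80, 70]), ((225, 275), [48, 79, 71]), ((235, 285), [54, 100, 107]), ((385, 208), [18, 158, 121]), ((392, 194), [18, 153, 117]), ((283, 270), [4, 171, 166]), ((345, 180), [5, 133, 96]), ((352, 163), [5, 128, 96]), ((185, 250), [23, 170, 194]), ((280, 190), [23, 27, 149]), ((400, 240), [23, 31, 149])]
top [((240, 232), [110, 145, 118]), ((256, 218), [110, 150, 117]), ((300, 219), [109, 172, 71]), ((313, 219), [110, 161, 108]), ((325, 225), [111, 167, 78]), ((240, 165), [56, 104, 110]), ((262, 180), [58, 101, 109]), ((368, 169), [58, 115, 91]), ((356, 165), [60, 114, 58]), ((380, 175), [58, 113, 72]), ((187, 175), [18, 185, 135]), ((175, 180), [21, 182, 84]), ((190, 230), [3, 182, 147]), ((180, 233), [5, 207, 53]), ((295, 171), [3, 181, 159]), ((310, 175), [3, 188, 157]), ((375, 236), [24, 171, 173])]
```

```bash
sed -i 's/^HUE=.*/HUE=dict(blue=(98,130),yellow=(14,34),red=(172,10),green=(36,80))\nSAT=dict(blue=52,yellow=90,red=90,green=60)/; s/(s>110)/(s>SAT[col])/' h.py; python3 m.py
```

```text
blue lid [ 0.4528  0.102  -0.0005] [0.106 0.027] reach 0.464
yellow lid [ 0.4339 -0.2813  0.0018] [0.031 0.033] reach 0.517
red lid [ 0.6374 -0.0785  0.0016] [0.068 0.017] reach 0.642
green lid [6.2890e-01 9.3300e-02 1.6000e-03 1.6544e+00] [0.297 0.038] reach 0.636
blue can [ 0.4666 -0.1105 -0.0012] [0.191 0.068] reach 0.479
yellow can [0.6101 0.2945 0.0046] [0.067 0.051] reach 0.677
red can [ 0.4339  0.2854 -0.0008] [0.162 0.072] reach 0.519
green can [ 0.6341 -0.287  -0.0012  0.4608] [0.084 0.084] reach 0.696
```

View pics/ov_s.png

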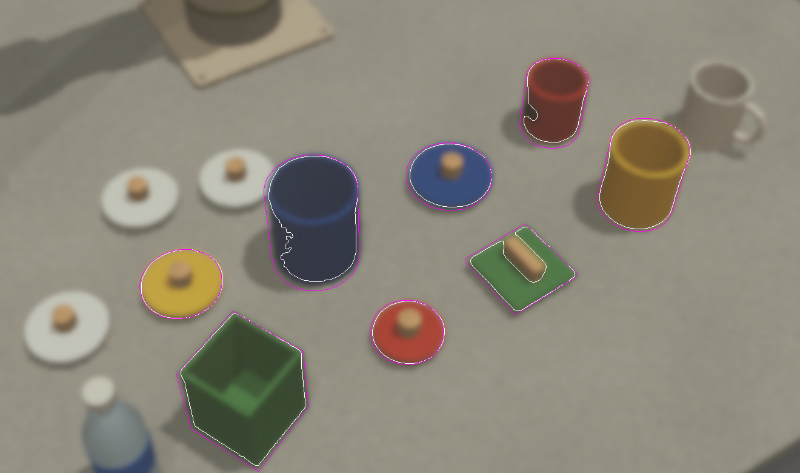

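View pics/ov_t.png

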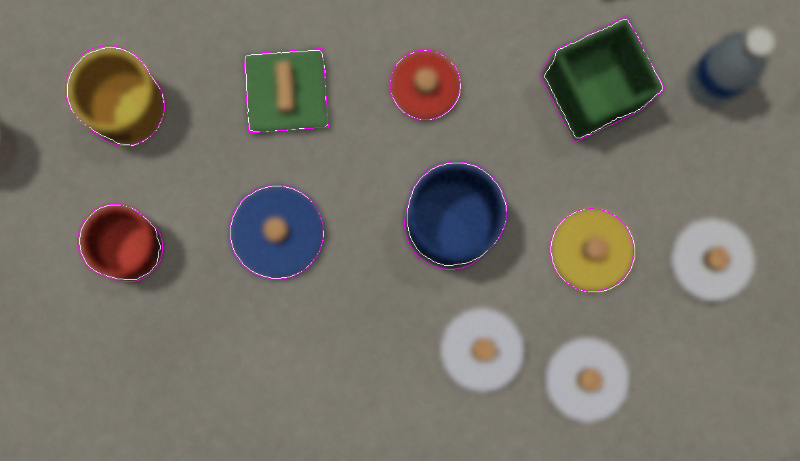

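The overlays act as the close crop. Every fitted outline lies on an object of the right colour. In the top crop the yellow lid is at (592,250), and the white look-alikes at (713,259), (482,349) and (587,380) are untouched. The fitted underside heights are about 0 to 5 mm, which agrees with objects standing on the table. I'll refit with hull-filled masks and z fixed at 0.

```bash
python3 - <<'E'
s=open('h.py').read()
s=s.replace("[max(cs,key=cv2.contourArea)],","[cv2.convexHull(max(cs,key=cv2.contourArea))],")
s=s.replace("c[\"camera_from_world\"]).T\n","c[\"camera_from_world\"]).T\n",1)
s+='''
def go(x,y,z,yaw):
    "tool-frame rotvec and shift from the present pose to TCP x,y,z, tool y axis at world yaw (deg)"
    s=read_state(); r=R.from_quat(s["eef_rot"]); a=np.radians(yaw)
    Y=np.r_[np.cos(a),np.sin(a),0]; Z=np.r_[0,0,-1.]; T=R.from_matrix(np.c_[np.cross(Y,Z),Y,Z])
    print("rot",np.round((r.inv()*T).as_rotvec(),4),"shift",np.round(r.inv().apply(np.r_[x,y,z]-s["ee_pos"]),4),
      "| at",np.round(s["ee_pos"],4),"F",np.round(s["ft_force"],1),"w",round(s["width"],4),"t",round(s["time"],2),"j7",round(s["joint_positions"][6],2))
'''
open('h.py','w').write(s)
E
sed -i 's/^s=cv2.*//;s/^cv2.imwrite.*//' m.py; python3 m.py; sed -i 's/x0=np.r_\[p/x0=np.r_[p/; s/def loss(x,each=False):/def loss(x,each=False):\n        x=np.array(x); x[2]=0/' h.py; python3 m.py
python3 -c "
from h import *
go(.434,-.281,.20,-33);go(.434,-.281,.026,-33)"
```

```text
blue lid [0.4526 0.1017 0.0005] [0.101 0.019] reach 0.464
yellow lid [ 0.434  -0.2812  0.0019] [0.027 0.037] reach 0.517
red lid [ 0.6374 -0.0784  0.0016] [0.06  0.021] reach 0.642
green lid [6.2850e-01 9.3100e-02 1.2000e-03 1.6532e+00] [0.082 0.024] reach 0.635
blue can [ 0.4659 -0.1102 -0.0023] [0.148 0.061] reach 0.479
yellow can [0.6102 0.2948 0.0034] [0.052 0.044] reach 0.678
red can [ 0.434   0.2855 -0.0007] [0.116 0.061] reach 0.519
green can [ 6.339e-01 -2.868e-01 -4.000e-04  4.613e-01] [0.068 0.065] reach 0.696
blue lid [0.4531 0.1017 0.0048] [0.101 0.021] reach 0.464
yellow lid [ 0.4334 -0.2813  0.0029] [0.035 0.041] reach 0.517
red lid [ 0.6377 -0.0783  0.0078] [0.065 0.026] reach 0.643
green lid [0.6286 0.0936 0.0271 0.0864] [0.081 0.029] reach 0.636
blue can [ 0.4656 -0.1102  0.0029] [0.152 0.062] reach 0.478
yellow can [0.6101 0.295  0.0097] [0.071 0.037] reach 0.678
red can [0.4345 0.2854 0.0077] [0.116 0.065] reach 0.52
green can [ 0.6339 -0.2873 -0.0059  2.034 ] [0.071 0.061] reach 0.696
rot [-0.    -0.    -0.636] shift [ 0.3077 -0.2095 -0.007 ] | at [ 0.2195 -0.5852  0.193 ] F [0.5 0.5 0.3] w 0.087 t 0.5 j7 -0.09
rot [-0.    -0.    -0.636] shift [ 0.3077 -0.2095  0.167 ] | at [ 0.2195 -0.5852  0.193 ] F [0.5 0.5 0.3] w 0.087 t 0.5 j7 -0.09
```

Positions are stable to about 1 mm between fits. I start with the yellow lid.

Call:
{"method": "play_rows", "body": {
  "increments": "0 0 -0.636 0.308 -0.2095 0 0.65;0 0 -0.636 0.308 -0.2095 0 0.65;0 0 -0.636 0.308 -0.2095 0 0.65;0 0 -0.636 0.308 -0.2095 0 0.65;0 0 -0.636 0.308 -0.2095 0 0.65;0 0 -0.636 0.308 -0.2095 0 0.65;0 0 -0.636 0.308 -0.2095 0 0.65;0 0 -0.636 0.308 -0.2095 0 0.65",
  "grip_force": 25
}}

```text
time: 1.3
ee_pos: [0.437, -0.2763, 0.1936]
eef_rot: [0.877, 0.48, 0.001, 0.0]
ft_force: [0.5, -0.4, -0.2]
width: 0.0568
grip_force: 0.0
```

```bash
python3 -c "
from h import *
go(.4337,-.2812,.027,-33)"
```

```text
rot [ 0.001  -0.0011  0.0056] shift [-0.0061 -0.0003  0.1666] | at [ 0.437  -0.2763  0.1936] F [ 0.5 -0.4 -0.2] w 0.0568 t 1.3 j7 -0.13
```

Call:
{"method": "play_rows", "body": {
  "increments": "0 0 0 0 0 0.04 0.65;0 0 0 0 0 0.08 0.65;0 0 0 0 0 0.11 0.65;0 0 0 0 0 0.12 0.65;0 0 0 0 0 0.12 0.65"
}}

```text
time: 1.8
ee_pos: [0.4338, -0.2805, 0.0724]
eef_rot: [0.879, 0.477, -0.0, -0.001]
ft_force: [0.4, -0.2, 0.9]
width: 0.0568
grip_force: 0.0
```

```bash
python3 -c "
from h import *
go(.4337,-.2812,.027,-33)"
```

```text
rot [-0.0019 -0.0002 -0.    ] shift [-0.0006  0.0004  0.0454] | at [ 0.4338 -0.2805  0.0724] F [ 0.4 -0.2  0.9] w 0.0568 t 1.8 j7 -0.17
```

Call:
{"method": "play_rows", "body": {
  "increments": "0 0 0 0 0 0.03 0.65;0 0 0 0 0 0.045 0.65;0 0 0 0 0 0.045 0.65;0 0 0 0 0 0.045 0.2;0 0 0 0 0 0.045 0.2;0 0 0 0 0 0.045 0.2;0 0 0 0 0 0.045 0.2;0 0 0 0 0 0.045 0.2"
}}

```text
time: 2.6
ee_pos: [0.4345, -0.2811, 0.0285]
eef_rot: [0.879, 0.477, 0.0, 0.0]
ft_force: [-0.3, -0.2, 0.2]
width: 0.0245
grip_force: 0.0
```

Call:
{"method": "play_rows", "body": {
  "increments": "0 0 0 0 0 -0.01 0.2;0 0 0 0 0 -0.03 0.2;0 0 0 0 0 -0.06 0.2;0 0 0 0 0 -0.1 0.2;0 0 0 0 0 -0.14 0.2;0 0 0 0 0 -0.18 0.2;0 0 0 0 0 -0.195 0.2;0 0 0 0 0 -0.195 0.2"
}}

```text
time: 3.4
ee_pos: [0.4356, -0.2814, 0.2265]
eef_rot: [0.879, 0.477, 0.001, 0.002]
ft_force: [0.3, -0.5, -0.2]
width: 0.0171
grip_force: 0.0
```

```bash
python3 -c "
from h import *
go(.610,.295,.22,25.8)"
```

```text
rot [ 0.0047  0.0029 -1.0261] shift [ 0.5785 -0.1676  0.0055] | at [ 0.4356 -0.2814  0.2265] F [ 0.3 -0.5 -0.2] w 0.0171 t 3.4 j7 -0.12
```

The fingers closed past 28 mm with no grip force, so the grasp missed. I'll look.

```bash
python3 - <<'E'
from h import *
cs=[camera("scene"),camera("top")]
a=cv2.resize(cs[0]["color"][120:330,60:360],(560,392),interpolation=3); b=cv2.resize(cs[1]["color"][180:340,280:480],(490,392),interpolation=3)
o=np.hstack([a,b])[:,:,::-1]; cv2.imwrite("pics/a1.png",cv2.resize(o,(800,int(392*800/1050))))
E
```

```text
(no output)
```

View pics/a1.png

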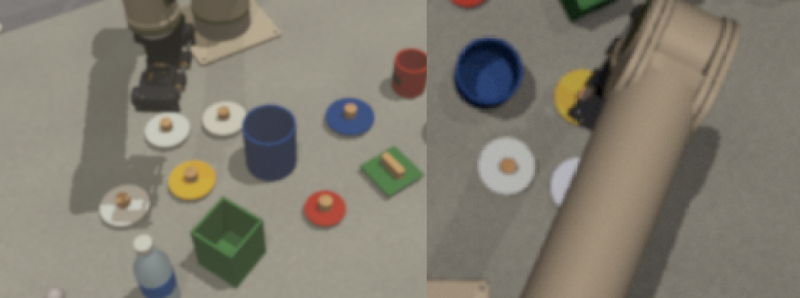

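```bash
python3 - <<'E'
from h import *
s=read_state();p=s["ee_pos"]; r=R.from_quat(s["eef_rot"])
cs=[camera("scene"),camera("top")]
P=np.array([p]+[p+r.apply([0,y,0]) for y in(-.02,.02)]+[[.4337,-.2812,z] for z in(.022,.048)])
T=[("yellow","lid",(195,247),(364,232))]
out=[]
for c,(x0,y0,x1,y1) in zip(cs,((100,110,280,290),(320,180,460,320))):
    k=390/(x1-x0)
    im=cv2.resize(c["color"][y0:y1,x0:x1],(390,390),interpolation=3)[:,:,::-1].copy()
    for i,q in enumerate(proj(c,P)):
        cv2.circle(im,tuple(int(v) for v in (q-[x0,y0]+.5)*k),3,[(255,0,255),(255,255,0),(255,255,0),(0,255,0),(0,255,0)][i],-1)
    out.append(im)
cv2.imwrite("pics/a2.png",np.hstack(out)); print(s["joint_positions"],s["eef_rot"])
E
```

```text
[ 0.85755175  0.10232957 -0.39719152  1.68033168  0.04048851  1.36693893
 -0.1219133 ] [ 8.78813309e-01  4.77165760e-01 -3.02204332e-05  6.51565960e-05]
```

View pics/a2.png

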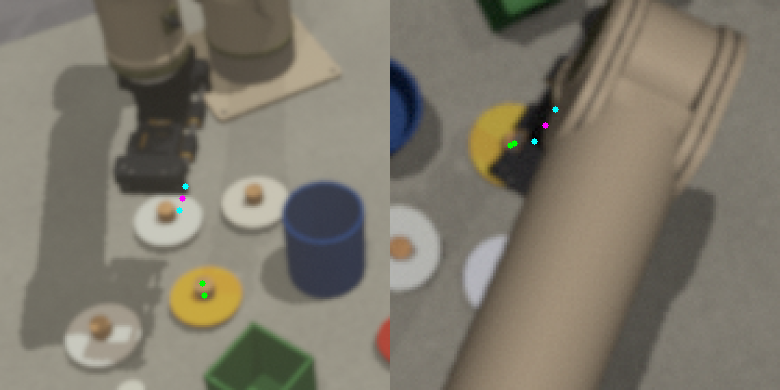

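```bash
python3 - <<'E'
from h import *
c=camera("scene")
out=[]
for im,p,q,w,(x0,y0,x1,y1) in ((cv2.imread("pics/scene0.png"),np.r_[.2194,-.5848,.1923],[.98394,.178476,0,0],.087,(0,90,180,270)),(c["color"][:,:,::-1].copy(),read_state()["ee_pos"],read_state()["eef_rot"],.017,(100,90,280,270))):
    r=R.from_quat(q); k=4
    im=cv2.resize(im,None,fx=k,fy=k,interpolation=3)
    def box(xs,ys,zs,col):
        P=np.array([[x,y,z] for x in xs for y in ys for z in zs]); Q=proj(c,p+r.apply(P))
        for i in range(8):
            for j in range(i):
                if (P[i]!=P[j]).sum()==1: cv2.line(im,*[tuple(int(v) for v in (Q[t]+.5)*k) for t in(i,j)],col,1)
    box((-.0375,.0375),(-.095,.095),(-.07,-.13),(0,255,255))
    for s in(1,-1): box((-.0095,.0095),(s*w/2,s*(w/2+.015)),(0,-.07),(255,0,255))
    out.append(cv2.resize(im[y0*k:y1*k,x0*k:x1*k],(400,400)))
cv2.imwrite("pics/a3.png",np.hstack(out))
E
```

```text
(no output)
```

View pics/a3.png

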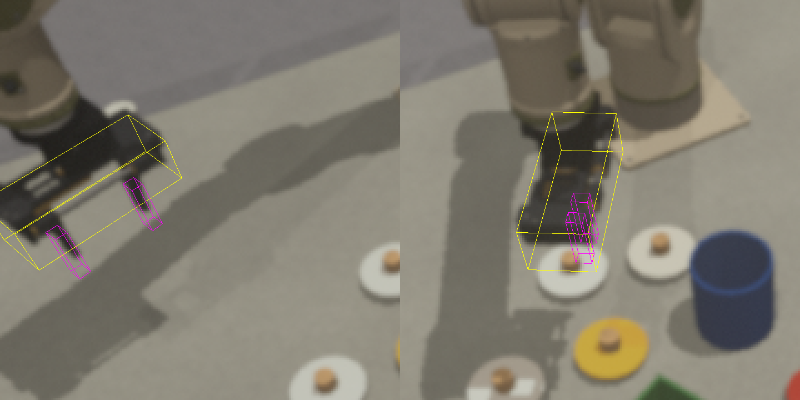

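The drawn outlines show the hand sitting higher in the picture than its reported pose. In the left panel the fingertips are at about (80,252), but the prediction puts them near (80,280). I'll lower the open hand over the lid and check there.

Call:
{"method": "play_rows", "body": {
  "increments": "0 0 0 -0.001 0.001 0.05 0.8;0 0 0 -0.001 0.001 0.1 0.8;0 0 0 -0.001 0.001 0.15 0.8;0 0 0 -0.001 0.001 0.175 0.8;0 0 0 -0.001 0.001 0.19 0.8;0 0 0 -0.001 0.001 0.198 0.8;0 0 0 -0.001 0.001 0.198 0.8;0 0 0 -0.001 0.001 0.198 0.8"
}}

```text
time: 4.45
ee_pos: [0.4349, -0.2824, 0.0256]
eef_rot: [0.879, 0.477, 0.0, 0.0]
ft_force: [0.2, -0.1, 1.2]
width: 0.0676
grip_force: 0.0
```

```bash
cat > chk.py <<'E'
from h import *
import sys
f,x0,y0,x1,y1=sys.argv[1],*map(int,sys.argv[2:6]); X0,Y0,X1,Y1=map(int,sys.argv[6:10])
out=[]; s=read_state()
for n,(x0,y0,x1,y1) in (("scene",(x0,y0,x1,y1)),("top",(X0,Y0,X1,Y1))):
    c=camera(n); im=c["color"][:,:,::-1].copy()
    p=s["ee_pos"];w=s["width"]; r=R.from_quat(s["eef_rot"]); k=4
    im=cv2.resize(im,None,fx=k,fy=k,interpolation=3)
    def box(xs,ys,zs,col):
        P=np.array([[x,y,z] for x in xs for y in ys for z in zs]); Q=proj(c,p+r.apply(P))
        for i in range(8):
            for j in range(i):
                if (P[i]!=P[j]).sum()==1: cv2.line(im,*[tuple(int(v) for v in (Q[t]+.5)*k) for t in(i,j)],col,1)
    for q in(1,-1): box((-.0095,.0095),(q*w/2,q*(w/2+.015)),(0,-.07),(255,0,255))
    out.append(cv2.resize(im[y0*k:y1*k,x0*k:x1*k],(400,400)))
cv2.imwrite(f,np.hstack(out)); print(p,w,s["ft_force"])
E
python3 chk.py pics/a4.png 145 190 245 290 310 180 410 280
```

```text
[ 0.4349471  -0.28243073  0.02560409] 0.06755519792718634 [ 0.15073462 -0.13592289  1.22357768]
```

View pics/a4.png

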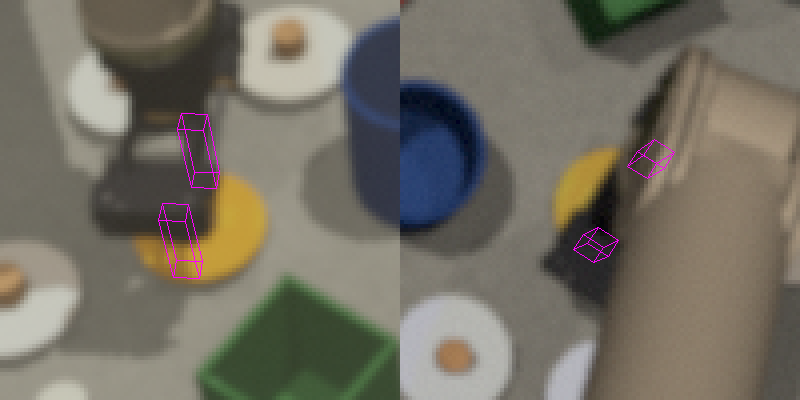

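The outline predicts fingers over the yellow plate at (180,265) in the left panel, but the image shows only bare plate there. To locate the real fingers, I'll difference an open image against a closed one.

```bash
python3 -c "
from h import *
np.savez('open.npz',**{n:camera(n)['color'] for n in('scene','top')})"
```

Call:
{"method": "play_rows", "body": {
  "increments": "0 0 0 0 0 0 0.2;0 0 0 0 0 0 0.2;0 0 0 0 0 0 0.2;0 0 0 0 0 0 0.2;0 0 0 0 0 0 0.2;0 0 0 0 0 0 0.2"
}}

```text
time: 5.25
ee_pos: [0.4346, -0.2823, 0.025]
eef_rot: [0.879, 0.477, 0.0, 0.0]
ft_force: [-0.1, -0.2, -0.4]
width: 0.0298
grip_force: 0.0
```

```bash
python3 - <<'E'
from h import *
o=np.load('open.npz'); out=[]; s=read_state(); r=R.from_quat(s["eef_rot"])
for n,(x0,y0,x1,y1) in (("scene",(145,190,245,290)),("top",(310,180,410,280))):
    c=camera(n); d=c["color"].astype(int)-o[n]; 
    vis=np.clip(128+3*d.mean(2),0,255).astype(np.uint8)[y0:y1,x0:x1]
    a=cv2.resize(cv2.cvtColor(vis,cv2.COLOR_GRAY2BGR),(390,390),interpolation=3)
    for w,col in((.0676,(255,0,255)),(s["width"],(0,255,0))):
        for q in(1,-1):
            for z in(0,-.07):
                u=(proj(c,(s["ee_pos"]+r.apply([0,q*(w/2+.007),z]))[None])[0]-[x0,y0])*3.9; cv2.circle(a,tuple(int(v) for v in u),4,col,1 if z else -1)
    out.append(a)
cv2.imwrite("pics/a5.png",np.hstack(out)); print(s["width"],s["grip_force"],s["ft_force"])
E
```

```text
0.02980159068871611 0.0 [-0.05300573 -0.21143588 -0.43997341]
```

View pics/a5.png

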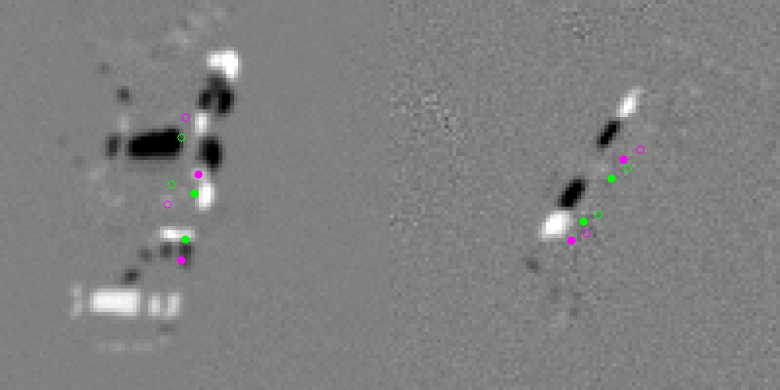

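```bash
python3 - <<'E'
from h import *
cs=camera("scene"),camera("top")
def tri(a,b):
    A=[];B=[]
    for c,uv in zip(cs,(a,b)):
        o=ground(c,uv,0);e=ground(c,uv,.5);d=(e-o)/np.linalg.norm(e-o);M=np.eye(3)-np.outer(d,d);A.append(M);B.append(M@o)
    p=np.linalg.lstsq(np.vstack(A),np.hstack(B),rcond=None)[0]; return np.round(p,3),[np.round(np.linalg.norm(M@p-b),3) for M,b in zip(A,B)]
u=lambda x,y:(145+x/3.9,190+y/3.9); v=lambda x,y:(310+(x-390)/3.9,180+y/3.9)
for sc in((225,62),(200,122),(205,195)): print("far open",sc,*tri(u(*sc),v(628,103)))
for sc in((218,98),(210,152)): print("far shut",sc,*tri(u(*sc),v(608,133)))
for sc in((205,195),(115,300),(175,235)): print("near open",sc,*tri(u(*sc),v(555,222)))
for sc in((185,255),(155,145),(210,152),): print("near shut",sc,*tri(u(*sc),v(572,192)))
s=read_state(); r=R.from_quat(s["eef_rot"]); print("pred open near/far",[np.round(s["ee_pos"]+r.apply([0,q*.041,0]),3) for q in(1,-1)])
E
```

```text
far open (225, 62) [ 0.487 -0.258  0.242] [np.float64(0.009), np.float64(0.009)]
far open (200, 122) [ 0.491 -0.275  0.195] [np.float64(0.001), np.float64(0.001)]
far open (205, 195) [ 0.501 -0.286  0.132] [np.float64(0.002), np.float64(0.002)]
far shut (218, 98) [ 0.471 -0.257  0.188] [np.float64(0.004), np.float64(0.004)]
far shut (210, 152) [ 0.476 -0.269  0.141] [np.float64(0.001), np.float64(0.001)]
near open (205, 195) [ 0.414 -0.255  0.011] [np.float64(0.007), np.float64(0.007)]
near open (115, 300) [ 0.413 -0.307 -0.09 ] [np.float64(0.045), np.float64(0.045)]
near open (175, 235) [ 0.414 -0.273 -0.029] [np.float64(0.019), np.float64(0.019)]
near shut (185, 255) [ 0.441 -0.281 -0.018] [np.float64(0.014), np.float64(0.014)]
near shut (155, 145) [ 0.426 -0.27   0.098] [np.float64(0.023), np.float64(0.023)]
near shut (210, 152) [ 0.434 -0.253  0.085] [np.float64(0.003), np.float64(0.003)]
pred open near/far [array([ 0.469, -0.305,  0.025]), array([ 0.4  , -0.26 ,  0.025])]
```

```bash
python3 - <<'E'
from h import *
cs=camera("scene"),camera("top")
def tri(a,b):
    A=[];B=[]
    for c,uv in zip(cs,(a,b)):
        o=ground(c,uv,0);e=ground(c,uv,.5);d=(e-o)/np.linalg.norm(e-o);M=np.eye(3)-np.outer(d,d);A.append(M);B.append(M@o)
    p=np.linalg.lstsq(np.vstack(A),np.hstack(B),rcond=None)[0]; return np.round(p,3),np.round(np.linalg.norm(A[0]@p-B[0]),3)
u=lambda x,y:(145+x/3.9,190+y/3.9); v=lambda x,y:(310+(x-390)/3.9,180+y/3.9)
for n,t,S_ in(("inner open",(555,222),((225,62),(200,122),(205,195))),("inner shut",(572,192),((218,98),(210,152),(155,145))),("outer open",(628,103),((205,195),(175,235),(115,300),(165,300))),("outer shut",(608,133),((210,152),(155,145),(185,255)))):
    for s in S_: print(n,s,*tri(u(*s),v(*t)))
E
```

```text
inner open (225, 62) [ 0.406 -0.226  0.144] 0.002
inner open (200, 122) [ 0.407 -0.244  0.087] 0.008
inner open (205, 195) [ 0.414 -0.255  0.011] 0.007
inner shut (218, 98) [ 0.43  -0.242  0.137] 0.001
inner shut (210, 152) [ 0.434 -0.253  0.085] 0.003
inner shut (155, 145) [ 0.426 -0.27   0.098] 0.023
outer open (205, 195) [ 0.501 -0.286  0.132] 0.002
outer open (175, 235) [ 0.503 -0.303  0.099] 0.009
outer open (115, 300) [ 0.505 -0.335  0.046] 0.031
outer open (165, 300) [ 0.511 -0.319  0.039] 0.013
outer shut (210, 152) [ 0.476 -0.269  0.141] 0.001
outer shut (155, 145) [ 0.468 -0.285  0.152] 0.018
outer shut (185, 255) [ 0.485 -0.296  0.047] 0.009
```

Triangulating the diffs puts the hand structure about 25 mm to tool +x of the reported TCP, and higher than reported. I'll check this over bare table near the start pose, where both cameras see the fingers.

Call:
{"method": "play_rows", "body": {
  "increments": "0 0 0 0 0 -0.05 0.8;0 0 0 0 0 -0.1 0.8;0 0 0 0 0 -0.15 0.8;0 0 0 0 0 -0.175 0.8;0 0 0 0 0 -0.175 0.8"
}}

```text
time: 6.05
ee_pos: [0.4365, -0.2833, 0.2044]
eef_rot: [0.879, 0.477, 0.002, 0.003]
ft_force: [0.4, -0.2, -0.4]
width: 0.05
grip_force: 0.0
```

```bash
python3 -c "
from h import *
go(.22,-.585,.20,-69.4);go(.22,-.585,.10,-69.4)
print(read_state()['joint_positions'])"
```

```text
rot [ 0.007  -0.0019  0.6352] shift [-0.371  -0.0173  0.0044] | at [ 0.4365 -0.2833  0.2044] F [ 0.4 -0.2 -0.4] w 0.05 t 6.05 j7 -0.13
rot [ 0.007  -0.0019  0.6352] shift [-0.3709 -0.018   0.1044] | at [ 0.4365 -0.2833  0.2044] F [ 0.4 -0.2 -0.4] w 0.05 t 6.05 j7 -0.13
[ 0.86112802  0.11403146 -0.40141988  1.70728684  0.04711469  1.32248568
 -0.12523795]
```

Call:
{"method": "play_rows", "body": {
  "increments": "0 0 0.635 -0.371 -0.018 0 1;0 0 0.635 -0.371 -0.018 0 1;0 0 0.635 -0.371 -0.018 0 1;0 0 0.635 -0.371 -0.018 0 1;0 0 0.635 -0.371 -0.018 0.1 1;0 0 0.635 -0.371 -0.018 0.1 1;0 0 0.635 -0.371 -0.018 0.1 1;0 0 0.635 -0.371 -0.018 0.1 1"
}}

```text
time: 6.85
ee_pos: [0.2158, -0.5844, 0.0979]
eef_rot: [0.984, 0.179, -0.0, -0.001]
ft_force: [0.4, -0.5, 0.1]
width: 0.0867
grip_force: 0.0
```

Call:
{"method": "play_rows", "body": {
  "increments": "0 0 0 0 0 0 1;0 0 0 0 0 0 1;0 0 0 0 0 0 1"
}}

```text
time: 7.15
ee_pos: [0.2186, -0.5829, 0.1]
eef_rot: [0.984, 0.18, 0.0, -0.0]
ft_force: [0.0, -0.2, 0.6]
width: 0.0868
grip_force: 0.0
```

```bash
python3 chk.py pics/a6.png 0 130 120 250 420 240 540 360
```

```text
[ 0.21862637 -0.582874    0.09996044] 0.086820776529285 [ 0.00401198 -0.24924823  0.63864935]
```

View pics/a6.png

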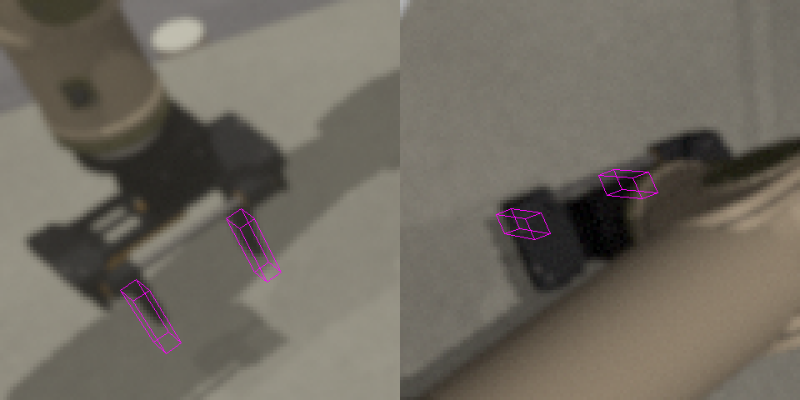

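Here the fingers line up sideways, but the tips at (165,325) in the left panel end about 20 px above the predicted (172,345). The real tips look some 20 mm higher than reported. A slow guarded touch on the bare table will give the height.

Call:
{"method": "play_rows", "body": {
  "increments": "0 0 0 0 0 0.04 0.5;0 0 0 0 0 0.075 0.5;0 0 0 0 0 0.09 0.5;0 0 0 0 0 0.093 0.5;0 0 0 0 0 0.096 0.5;0 0 0 0 0 0.097 0.5;0 0 0 0 0 0.098 0.5;0 0 0 0 0 0.098 0.5"
}}

```text
time: 8.05
ee_pos: [0.2176, -0.5842, 0.0029]
eef_rot: [0.984, 0.179, 0.0, 0.001]
ft_force: [-0.1, 0.2, 0.1]
width: 0.0442
grip_force: 0.0
```

Call:
{"method": "play_rows", "body": {
  "increments": "0 0 0 0 0 0.002 0.5;0 0 0 0 0 0.004 0.5;0 0 0 0 0 0.006 0.5;0 0 0 0 0 0.007 0.5;0 0 0 0 0 0.008 0.5;0 0 0 0 0 0.008 0.5"
}}

```text
time: 8.65
ee_pos: [0.2174, -0.5835, -0.0061]
eef_rot: [0.984, 0.179, -0.0, -0.0]
ft_force: [-1.0, -0.2, -0.6]
width: 0.0439
grip_force: 0.0
```

Reported z is below the table with no contact, so the offset is real. I'll continue in small steps.

Call:
{"method": "play_rows", "body": {
  "increments": "0 0 0 0 0 0.002 0.5;0 0 0 0 0 0.004 0.5;0 0 0 0 0 0.006 0.5;0 0 0 0 0 0.008 0.5;0 0 0 0 0 0.008 0.5"
}}

```text
time: 9.15
ee_pos: [0.2173, -0.5834, -0.0143]
eef_rot: [0.984, 0.179, -0.0, -0.0]
ft_force: [-0.8, -0.4, -0.1]
width: 0.0434
grip_force: 0.0
```

Call:
{"method": "play_rows", "body": {
  "increments": "0 0 0 0 0 0.002 0.5;0 0 0 0 0 0.003 0.5;0 0 0 0 0 0.004 0.5;0 0 0 0 0 0.004 0.5"
}}

```text
time: 9.55
ee_pos: [0.2174, -0.5835, -0.0181]
eef_rot: [0.984, 0.179, -0.0, -0.0]
ft_force: [-0.5, 0.7, -1.1]
width: 0.0436
grip_force: 0.0
```

Call:
{"method": "play_rows", "body": {
  "increments": "0 0 0 0 0 0.001 0.5;0 0 0 0 0 0.002 0.5;0 0 0 0 0 0.003 0.5;0 0 0 0 0 0.003 0.5"
}}

```text
time: 9.95
ee_pos: [0.2174, -0.5835, -0.0211]
eef_rot: [0.984, 0.179, -0.0, -0.0]
ft_force: [0.7, -0.8, 0.3]
width: 0.0436
grip_force: 0.0
```

Call:
{"method": "play_rows", "body": {
  "increments": "0 0 0 0 0 0.001 0.5;0 0 0 0 0 0.002 0.5;0 0 0 0 0 0.003 0.5;0 0 0 0 0 0.003 0.5"
}}

```text
time: 10.35
ee_pos: [0.2174, -0.5835, -0.0241]
eef_rot: [0.984, 0.179, -0.0, -0.0]
ft_force: [-1.1, -0.6, 0.1]
width: 0.0437
grip_force: 0.0
```

Call:
{"method": "play_rows", "body": {
  "increments": "0 0 0 0 0 0.001 0.5;0 0 0 0 0 0.002 0.5;0 0 0 0 0 0.003 0.5;0 0 0 0 0 0.003 0.5"
}}

```text
time: 10.75
ee_pos: [0.2173, -0.5835, -0.0272]
eef_rot: [0.984, 0.179, -0.0, -0.0]
ft_force: [-0.2, 0.4, -0.4]
width: 0.0433
grip_force: 0.0
```

Call:
{"method": "play_rows", "body": {
  "increments": "0 0 0 0 0 0.001 0.5;0 0 0 0 0 0.002 0.5;0 0 0 0 0 0.003 0.5;0 0 0 0 0 0.003 0.5"
}}

```text
time: 11.15
ee_pos: [0.2175, -0.5837, -0.029]
eef_rot: [0.984, 0.179, -0.0, 0.0]
ft_force: [-1.5, 4.2, 10.5]
width: 0.0433
grip_force: 5.0
```

Contact comes at reported z of about −0.0285, so the true tip height is the reported z plus 28.5 mm. I'll use that from here and go back to the yellow lid.

Call:
{"method": "play_rows", "body": {
  "increments": "0 0 0 0 0 -0.05 0.65;0 0 0 0 0 -0.1 0.65;0 0 0 0 0 -0.15 0.65;0 0 0 0 0 -0.15 0.65;0 0 0 0 0 -0.15 0.65"
}}

```text
time: 11.65
ee_pos: [0.2178, -0.5844, 0.1214]
eef_rot: [0.984, 0.179, 0.0, 0.001]
ft_force: [0.5, 0.2, -1.1]
width: 0.0562
grip_force: 0.0
```

```bash
python3 -c "
from h import *
go(.4337,-.2812,.12,-33)"
```

```text
rot [ 0.0028  0.0008 -0.6351] shift [ 0.3089 -0.2077  0.0008] | at [ 0.2178 -0.5844  0.1214] F [ 0.5  0.2 -1.1] w 0.0562 t 11.65 j7 -0.1
```

Call:
{"method": "play_rows", "body": {
  "increments": "0 0 -0.635 0.309 -0.208 0 0.65;0 0 -0.635 0.309 -0.208 0 0.65;0 0 -0.635 0.309 -0.208 0 0.65;0 0 -0.635 0.309 -0.208 0 0.65;0 0 -0.635 0.309 -0.208 0 0.65;0 0 -0.635 0.309 -0.208 0 0.65;0 0 -0.635 0.309 -0.208 0 0.65;0 0 -0.635 0.309 -0.208 0 0.65"
}}

```text
time: 12.45
ee_pos: [0.4352, -0.2749, 0.1186]
eef_rot: [0.877, 0.48, 0.0, -0.001]
ft_force: [-0.4, 0.4, 1.1]
width: 0.0565
grip_force: 0.0
```

Call:
{"method": "play_rows", "body": {
  "increments": "0 0 0 0 0 0 0.65;0 0 0 0 0 0.03 0.65;0 0 0 0 0 0.06 0.65;0 0 0 0 0 0.06 0.65;0 0 0 0 0 0.06 0.65"
}}

```text
time: 12.95
ee_pos: [0.4324, -0.2804, 0.0596]
eef_rot: [0.879, 0.477, -0.0, -0.001]
ft_force: [0.2, -0.4, 1.3]
width: 0.0566
grip_force: 0.0
```

```bash
python3 -c "
from h import *
go(.4337,-.2812,-.003,-33)"
```

```text
rot [-0.0021 -0.0001 -0.001 ] shift [0.     0.0016 0.0626] | at [ 0.4324 -0.2804  0.0596] F [ 0.2 -0.4  1.3] w 0.0566 t 12.95 j7 -0.18
```

Call:
{"method": "play_rows", "body": {
  "increments": "0 0 0 0 0.001 0.035 0.65;0 0 0 0 0.001 0.052 0.65;0 0 0 0 0.001 0.062 0.65;0 0 0 0 0.001 0.062 0.65;0 0 0 0 0.001 0.062 0.2;0 0 0 0 0.001 0.062 0.2;0 0 0 0 0.001 0.062 0.2;0 0 0 0 0.001 0.062 0.2"
}}

```text
time: 13.75
ee_pos: [0.4346, -0.2809, -0.0013]
eef_rot: [0.879, 0.477, 0.0, 0.0]
ft_force: [0.8, -0.3, 0.6]
width: 0.0324
grip_force: 0.0
```

Call:
{"method": "play_rows", "body": {
  "increments": "0 0 0 0 0 0 0.2;0 0 0 0 0 0 0.2;0 0 0 0 0 0 0.2"
}}

```text
time: 14.05
ee_pos: [0.4345, -0.2809, -0.0015]
eef_rot: [0.879, 0.477, 0.0, 0.0]
ft_force: [-1.7, 0.3, 5.7]
width: 0.0272
grip_force: 25.0
```

Gripped at 27 mm and 25 N. Now I lift.

Call:
{"method": "play_rows", "body": {
  "increments": "0 0 0 0 0 -0.01 0.2;0 0 0 0 0 -0.03 0.2;0 0 0 0 0 -0.07 0.2;0 0 0 0 0 -0.12 0.2;0 0 0 0 0 -0.17 0.2;0 0 0 0 0 -0.17 0.2;0 0 0 0 0 -0.17 0.2"
}}

```text
time: 14.75
ee_pos: [0.4346, -0.2809, 0.1691]
eef_rot: [0.879, 0.477, 0.0, 0.001]
ft_force: [0.2, -0.6, -2.4]
width: 0.027
grip_force: 25.0
```

```bash
python3 -c "
from h import *
go(.610,.295,.169,25.8)
print(read_state()['grip_force'])"
```

```text
rot [ 0.0017  0.0013 -1.0263] shift [ 5.785e-01 -1.666e-01 -4.000e-04] | at [ 0.4346 -0.2809  0.1691] F [ 0.2 -0.6 -2.4] w 0.027 t 14.75 j7 -0.14
24.999337792396545
```

Call:
{"method": "play_rows", "body": {
  "increments": "0 0 -0.13 0.045 -0.013 0 0.2;0 0 -0.26 0.09 -0.026 0 0.2;0 0 -0.39 0.135 -0.039 0 0.2;0 0 -0.52 0.18 -0.052 0 0.2;0 0 -0.65 0.225 -0.065 0 0.2;0 0 -0.78 0.27 -0.078 0 0.2;0 0 -0.91 0.315 -0.091 0 0.2;0 0 -1.026 0.36 -0.104 0 0.2"
}}

```text
time: 15.55
ee_pos: [0.5422, 0.0794, 0.1663]
eef_rot: [0.529, 0.848, -0.001, -0.001]
ft_force: [0.9, -0.0, -1.9]
width: 0.0273
grip_force: 25.0
```

```bash
python3 -c "
from h import *
go(.610,.295,.169,25.8)"
```

```text
rot [-0.0025 -0.001   0.0049] shift [ 0.1638  0.1556 -0.0029] | at [0.5422 0.0794 0.1663] F [ 0.9 -0.  -1.9] w 0.0273 t 15.55 j7 0.08
```

Call:
{"method": "play_rows", "body": {
  "increments": "0 0 0 0.035 0.03 0 0.2;0 0 0 0.07 0.065 0 0.2;0 0 0 0.105 0.1 0 0.2;0 0 0 0.14 0.135 0 0.2;0 0 0 0.145 0.14 0 0.2;0 0 0 0.145 0.14 0 0.2;0 0 0 0.145 0.14 0 0.2"
}}

```text
time: 16.25
ee_pos: [0.6057, 0.2679, 0.1666]
eef_rot: [0.532, 0.847, -0.001, -0.0]
ft_force: [0.5, -1.9, -1.5]
width: 0.0274
grip_force: 25.0
```

```bash
cat > place.py <<'E'
from h import *
import sys
x,y,z,yaw=map(float,sys.argv[2:6]); go(x,y,z,yaw)
E
python3 place.py - .610 .295 .169 25.8
```

```text
rot [-0.0025  0.0007 -0.0008] shift [ 0.0226  0.0157 -0.0025] | at [0.6057 0.2679 0.1666] F [ 0.5 -1.9 -1.5] w 0.0274 t 16.25 j7 -0.27
```

Call:
{"method": "play_rows", "body": {
  "increments": "0 0 0 0.0225 0.0155 0 0.2;0 0 0 0.0225 0.0155 0 0.2;0 0 0 0.0225 0.0155 0.025 0.2;0 0 0 0.0225 0.0155 0.05 0.2;0 0 0 0.0225 0.0155 0.05 0.2;0 0 0 0.0225 0.0155 0.05 0.2"
}}

```text
time: 16.85
ee_pos: [0.6106, 0.2946, 0.1185]
eef_rot: [0.532, 0.847, -0.0, 0.0]
ft_force: [-0.0, 0.1, -1.4]
width: 0.0272
grip_force: 25.0
```

```bash
python3 place.py - .610 .295 .0945 25.8
```

```text
rot [-0.0006  0.0007 -0.002 ] shift [ 0.0006 -0.0003  0.024 ] | at [0.6106 0.2946 0.1185] F [-0.   0.1 -1.4] w 0.0272 t 16.85 j7 -0.33
```

Call:
{"method": "play_rows", "body": {
  "increments": "0 0 0 0 0 0.004 0.2;0 0 0 0 0 0.008 0.2;0 0 0 0 0 0.012 0.2;0 0 0 0 0 0.016 0.2;0 0 0 0 0 0.02 0.2;0 0 0 0 0 0.02 0.2"
}}

```text
time: 17.45
ee_pos: [0.61, 0.2961, 0.0972]
eef_rot: [0.531, 0.847, -0.0, -0.0]
ft_force: [0.6, -0.4, -2.3]
width: 0.0272
grip_force: 25.0
```

Call:
{"method": "play_rows", "body": {
  "increments": "0 0 0 0 0 0.001 0.2;0 0 0 0 0 0.002 0.2;0 0 0 0 0 0.003 0.2;0 0 0 0 0 0.004 0.2;0 0 0 0 0 0.004 0.2"
}}

```text
time: 17.95
ee_pos: [0.6104, 0.2964, 0.0946]
eef_rot: [0.532, 0.847, 0.0, 0.0]
ft_force: [-1.4, -1.6, 2.4]
width: 0.0269
grip_force: 25.0
```

Contact is at the expected seated height of 0.0945. I release the lid and go up.

Call:
{"method": "play_rows", "body": {
  "increments": "0 0 0 0 0 0 0.35;0 0 0 0 0 0 0.65;0 0 0 0 0 0 0.65;0 0 0 0 0 0 0.65;0 0 0 0 0 -0.02 0.65;0 0 0 0 0 -0.06 0.65;0 0 0 0 0 -0.1 0.65;0 0 0 0 0 -0.1 0.65"
}}

```text
time: 18.75
ee_pos: [0.6121, 0.2982, 0.2003]
eef_rot: [0.532, 0.847, 0.004, 0.002]
ft_force: [0.4, -0.1, -0.6]
width: 0.0564
grip_force: 0.0
```

```bash
python3 place.py - .6286 .0935 .12 94.9; python3 - <<'E'
from h import *
cs=[camera("scene"),camera("top")]
a=cs[0]["color"][150:260,330:440];b=cs[1]["color"][120:230,130:240]
cv2.imwrite("pics/b1.png",cv2.resize(np.hstack([a,b])[:,:,::-1],(800,400),interpolation=3))
E
```

```text
rot [ 0.008   0.0046 -1.2064] shift [-0.1916 -0.0749  0.0796] | at [0.6121 0.2982 0.2003] F [ 0.4 -0.1 -0.6] w 0.0564 t 18.75 j7 -0.3
```

View pics/b1.png

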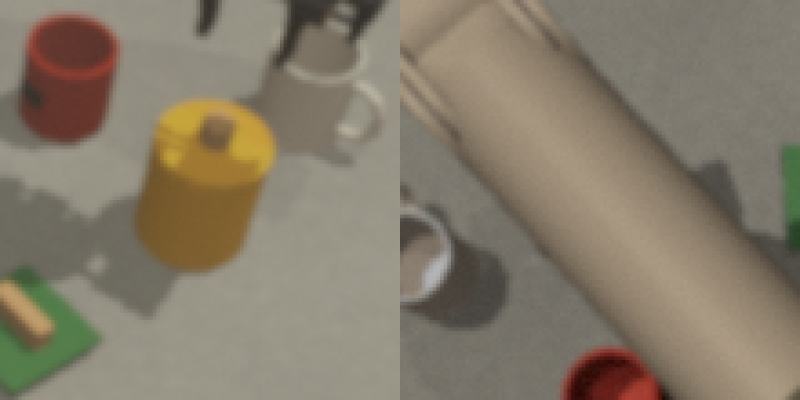

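The left panel shows the yellow lid seated flush on its canister, knob at (215,130), with the mug untouched. Next is the green lid.

Call:
{"method": "play_rows", "body": {
  "increments": "0 0 -0.15 -0.03 -0.012 0 0.6;0 0 -0.3 -0.06 -0.024 0 0.6;0 0 -0.45 -0.1 -0.038 0 0.6;0 0 -0.6 -0.13 -0.05 0.02 0.6;0 0 -0.75 -0.16 -0.064 0.04 0.6;0 0 -0.9 -0.191 -0.075 0.08 0.6;0 0 -1.05 -0.191 -0.075 0.08 0.6;0 0 -1.2 -0.191 -0.075 0.08 0.6"
}}

```text
time: 19.65
ee_pos: [0.6244, 0.0893, 0.1109]
eef_rot: [-0.041, 0.999, -0.0, -0.002]
ft_force: [0.4, 0.1, 0.3]
width: 0.052
grip_force: 0.0
```

Call:
{"method": "play_rows", "body": {
  "increments": "0 0 0 0 0 0 0.6;0 0 0 0 0 0.03 0.6;0 0 0 0 0 0.06 0.6;0 0 0 0 0 0.06 0.6;0 0 0 0 0 0.06 0.6"
}}

```text
time: 20.15
ee_pos: [0.6255, 0.0921, 0.0542]
eef_rot: [-0.039, 0.999, 0.0, -0.0]
ft_force: [0.8, -0.2, -0.1]
width: 0.052
grip_force: 0.0
```

```bash
python3 place.py - .6286 .0935 -.002 94.9
```

```text
rot [ 0.0002 -0.0009 -0.0083] shift [-0.0032  0.0012  0.0562] | at [0.6255 0.0921 0.0542] F [ 0.8 -0.2 -0.1] w 0.052 t 20.15 j7 1.07
```

Call:
{"method": "play_rows", "body": {
  "increments": "0 0 -0.008 -0.003 0.001 0.03 0.6;0 0 -0.008 -0.003 0.001 0.046 0.6;0 0 -0.008 -0.003 0.001 0.056 0.6;0 0 -0.008 -0.003 0.001 0.056 0.6;0 0 -0.008 -0.003 0.001 0.056 0.1;0 0 -0.008 -0.003 0.001 0.056 0.1;0 0 -0.008 -0.003 0.001 0.056 0.1;0 0 -0.008 -0.003 0.001 0.056 0.1"
}}

```text
time: 20.95
ee_pos: [0.629, 0.0929, -0.0014]
eef_rot: [-0.044, 0.999, -0.0, 0.0]
ft_force: [0.1, 0.4, -0.7]
width: 0.0283
grip_force: 0.0
```

Call:
{"method": "play_rows", "body": {
  "increments": "0 0 0 0 0 0 0.1;0 0 0 0 0 0 0.1;0 0 0 0 0 0 0.1;0 0 0 0 0 0 0.1"
}}

```text
time: 21.35
ee_pos: [0.6289, 0.0933, -0.0016]
eef_rot: [-0.044, 0.999, 0.0, 0.0]
ft_force: [-1.0, 1.3, 3.7]
width: 0.0179
grip_force: 25.0
```

Call:
{"method": "play_rows", "body": {
  "increments": "0 0 0 0 0 -0.01 0.1;0 0 0 0 0 -0.03 0.1;0 0 0 0 0 -0.07 0.1;0 0 0 0 0 -0.12 0.1;0 0 0 0 0 -0.17 0.1;0 0 0 0 0 -0.17 0.1;0 0 0 0 0 -0.17 0.1"
}}

```text
time: 22.05
ee_pos: [0.6291, 0.0928, 0.1692]
eef_rot: [-0.043, 0.999, -0.0, 0.001]
ft_force: [-0.1, -0.1, -2.7]
width: 0.0178
grip_force: 25.0
```

```bash
python3 place.py - .6339 -.287 .168 26.4
```

```text
rot [5.0000e-04 2.1000e-03 1.1969e+00] shift [ 0.0282 -0.3787  0.0014] | at [0.6291 0.0928 0.1692] F [-0.1 -0.1 -2.7] w 0.0178 t 22.05 j7 1.14
```

Call:
{"method": "play_rows", "body": {
  "increments": "0 0 0.15 0.003 -0.045 0 0.1;0 0 0.3 0.007 -0.09 0 0.1;0 0 0.45 0.01 -0.135 0 0.1;0 0 0.6 0.014 -0.18 0 0.1;0 0 0.75 0.017 -0.225 0 0.1;0 0 0.9 0.021 -0.27 0 0.1;0 0 1.05 0.024 -0.315 0 0.1;0 0 1.197 0.027 -0.36 0 0.1"
}}

```text
time: 22.85
ee_pos: [0.6317, -0.2701, 0.166]
eef_rot: [0.53, 0.848, -0.001, -0.001]
ft_force: [1.1, -1.0, -2.1]
width: 0.018
grip_force: 25.0
```

Call:
{"method": "play_rows", "body": {
  "increments": "0 0 0 0 0 0 0.1;0 0 0 0 0 0 0.1;0 0 0 0 0 0 0.1"
}}

```text
time: 23.15
ee_pos: [0.6329, -0.2663, 0.1669]
eef_rot: [0.526, 0.851, 0.0, -0.001]
ft_force: [0.5, -0.0, -0.9]
width: 0.018
grip_force: 25.0
```

```bash
python3 place.py - .6339 -.287 .1025 26.4
```

```text
rot [-0.0008 -0.002   0.0029] shift [-0.0191 -0.0083  0.0643] | at [ 0.6329 -0.2663  0.1669] F [ 0.5 -0.  -0.9] w 0.018 t 23.15 j7 0.59
```

Call:
{"method": "play_rows", "body": {
  "increments": "0 0 0.003 -0.019 -0.008 0 0.1;0 0 0.003 -0.019 -0.008 0 0.1;0 0 0.003 -0.019 -0.008 0.02 0.1;0 0 0.003 -0.019 -0.008 0.04 0.1;0 0 0.003 -0.019 -0.008 0.042 0.1;0 0 0.003 -0.019 -0.008 0.042 0.1"
}}

```text
time: 23.75
ee_pos: [0.6344, -0.2874, 0.1259]
eef_rot: [0.527, 0.85, 0.0, -0.001]
ft_force: [-0.2, 0.3, -0.6]
width: 0.0178
grip_force: 25.0
```

```bash
python3 place.py - .6339 -.287 .1025 26.4
```

```text
rot [-0.0005 -0.001  -0.0012] shift [ 0.0005 -0.0003  0.0234] | at [ 0.6344 -0.2874  0.1259] F [-0.2  0.3 -0.6] w 0.0178 t 23.75 j7 0.6
```

Call:
{"method": "play_rows", "body": {
  "increments": "0 0 0 0 0 0.004 0.1;0 0 0 0 0 0.008 0.1;0 0 0 0 0 0.012 0.1;0 0 0 0 0 0.016 0.1;0 0 0 0 0 0.019 0.1;0 0 0 0 0 0.019 0.1"
}}

```text
time: 24.35
ee_pos: [0.6342, -0.2886, 0.1065]
eef_rot: [0.528, 0.849, -0.0, -0.0]
ft_force: [-0.2, -0.8, -1.4]
width: 0.0181
grip_force: 25.0
```

Call:
{"method": "play_rows", "body": {
  "increments": "0 0 0 0 0 0.001 0.1;0 0 0 0 0 0.002 0.1;0 0 0 0 0 0.003 0.1;0 0 0 0 0 0.004 0.1;0 0 0 0 0 0.004 0.1"
}}

```text
time: 24.85
ee_pos: [0.6344, -0.2886, 0.1029]
eef_rot: [0.528, 0.849, -0.0, -0.0]
ft_force: [1.1, -0.6, -1.6]
width: 0.0176
grip_force: 25.0
```

Call:
{"method": "play_rows", "body": {
  "increments": "0 0 0 0 0 0.001 0.1;0 0 0 0 0 0.0015 0.1;0 0 0 0 0 0.0015 0.1"
}}

```text
time: 25.15
ee_pos: [0.6346, -0.2887, 0.1024]
eef_rot: [0.528, 0.849, -0.0, 0.0]
ft_force: [-3.3, 1.1, 5.1]
width: 0.0177
grip_force: 25.0
```

Seated, with 5 N contact. I release and lift, then take the red lid.

Call:
{"method": "play_rows", "body": {
  "increments": "0 0 0 0 0 0 0.3;0 0 0 0 0 0 0.55;0 0 0 0 0 0 0.55;0 0 0 0 0 0 0.55;0 0 0 0 0 -0.02 0.55;0 0 0 0 0 -0.06 0.55;0 0 0 0 0 -0.09 0.55;0 0 0 0 0 -0.09 0.6"
}}

```text
time: 25.95
ee_pos: [0.6366, -0.2889, 0.1968]
eef_rot: [0.528, 0.849, 0.001, 0.004]
ft_force: [0.9, -0.1, 0.0]
width: 0.0503
grip_force: 0.0
```

```bash
python3 place.py - .6376 -.0783 .12 -7; python3 - <<'E'
from h import *
c=camera("scene"); cv2.imwrite("pics/b2.png",cv2.resize(c["color"][230:340,140:310][:,:,::-1],None,fx=4,fy=4,interpolation=3))
E
```

```text
rot [0.0064 0.0037 0.58  ] shift [0.1889 0.0936 0.0763] | at [ 0.6366 -0.2889  0.1968] F [ 0.9 -0.1  0. ] w 0.0503 t 25.95 j7 0.62
```

View pics/b2.png

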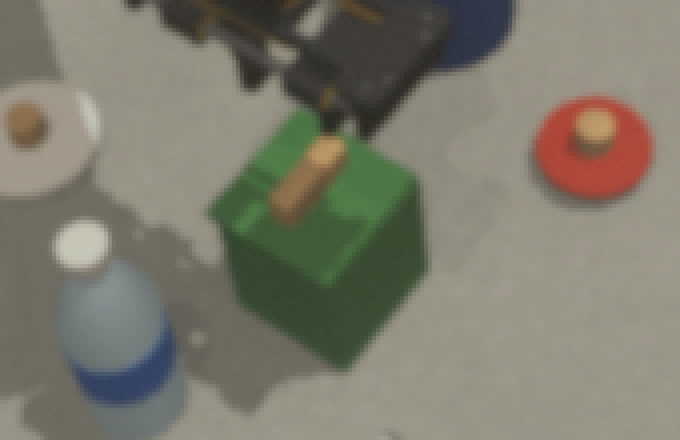

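The green lid at (318,205) is seated flush and square to its canister, and the bottle at (115,330) is untouched. Now the red lid.

Call:
{"method": "play_rows", "body": {
  "increments": "0 0 0.15 0.04 0.02 0 0.65;0 0 0.3 0.08 0.04 0 0.65;0 0 0.45 0.12 0.06 0 0.65;0 0 0.58 0.155 0.077 0.02 0.65;0 0 0.58 0.187 0.093 0.05 0.65;0 0 0.58 0.187 0.093 0.09 0.65;0 0 0.58 0.187 0.093 0.12 0.65;0 0 0.58 0.187 0.093 0.12 0.65"
}}

```text
time: 26.8
ee_pos: [0.6315, -0.0796, 0.0661]
eef_rot: [0.749, 0.663, -0.003, -0.003]
ft_force: [-0.7, -1.1, -0.7]
width: 0.0569
grip_force: 0.0
```

Call:
{"method": "play_rows", "body": {
  "increments": "0 0 0 0 0 0.01 0.65;0 0 0 0 0 0.02 0.65;0 0 0 0 0 0.02 0.65"
}}

```text
time: 27.1
ee_pos: [0.635, -0.08, 0.051]
eef_rot: [0.749, 0.663, -0.0, -0.0]
ft_force: [-0.3, -1.3, -0.9]
width: 0.0564
grip_force: 0.0
```

```bash
python3 place.py - .6376 -.0783 -.002 -7
```

```text
rot [-0.0005  0.     -0.0002] shift [0.002  0.0024 0.053 ] | at [ 0.635 -0.08   0.051] F [-0.3 -1.3 -0.9] w 0.0564 t 27.1 j7 -0.3
```

Call:
{"method": "play_rows", "body": {
  "increments": "0 0 0 0.002 0.002 0.03 0.65;0 0 0 0.002 0.002 0.045 0.65;0 0 0 0.002 0.002 0.053 0.65;0 0 0 0.002 0.002 0.053 0.65;0 0 0 0.002 0.002 0.053 0.2;0 0 0 0.002 0.002 0.053 0.2;0 0 0 0.002 0.002 0.053 0.2;0 0 0 0.002 0.002 0.053 0.2"
}}

```text
time: 27.9
ee_pos: [0.6378, -0.0781, -0.0009]
eef_rot: [0.749, 0.663, 0.0, 0.0]
ft_force: [0.7, -0.0, 0.2]
width: 0.0324
grip_force: 0.0
```

Call:
{"method": "play_rows", "body": {
  "increments": "0 0 0 0 0 0 0.2;0 0 0 0 0 0 0.2;0 0 0 0 0 0 0.2"
}}

```text
time: 28.2
ee_pos: [0.6378, -0.0781, -0.001]
eef_rot: [0.749, 0.663, 0.0, 0.0]
ft_force: [0.6, -0.8, 4.0]
width: 0.0272
grip_force: 25.0
```

Call:
{"method": "play_rows", "body": {
  "increments": "0 0 0 0 0 -0.01 0.2;0 0 0 0 0 -0.03 0.2;0 0 0 0 0 -0.07 0.2;0 0 0 0 0 -0.12 0.2;0 0 0 0 0 -0.17 0.2;0 0 0 0 0 -0.17 0.2;0 0 0 0 0 -0.17 0.2"
}}

```text
time: 28.9
ee_pos: [0.6379, -0.0779, 0.1699]
eef_rot: [0.749, 0.663, 0.001, 0.001]
ft_force: [0.8, -0.7, -2.3]
width: 0.0272
grip_force: 25.0
```

```bash
python3 place.py - .434 .2855 .168 33.3
```

```text
rot [ 0.002   0.0011 -0.7031] shift [ 0.336  -0.2466  0.0013] | at [ 0.6379 -0.0779  0.1699] F [ 0.8 -0.7 -2.3] w 0.0272 t 28.9 j7 -0.25
```

Call:
{"method": "play_rows", "body": {
  "increments": "0 0 -0.1 0.036 -0.027 0 0.2;0 0 -0.2 0.072 -0.053 0 0.2;0 0 -0.3 0.108 -0.08 0 0.2;0 0 -0.4 0.144 -0.106 0 0.2;0 0 -0.5 0.18 -0.132 0 0.2;0 0 -0.6 0.216 -0.159 0 0.2;0 0 -0.703 0.252 -0.185 0 0.2;0 0 -0.703 0.28 -0.205 0 0.2"
}}

```text
time: 29.7
ee_pos: [0.4653, 0.2265, 0.1671]
eef_rot: [0.472, 0.881, -0.001, -0.001]
ft_force: [0.1, 0.7, -1.6]
width: 0.0278
grip_force: 25.0
```

Call:
{"method": "play_rows", "body": {
  "increments": "0 0 0 0 0 0 0.2;0 0 0 0 0 0 0.2;0 0 0 0 0 0 0.2"
}}

```text
time: 30.0
ee_pos: [0.4682, 0.2233, 0.1675]
eef_rot: [0.476, 0.88, -0.001, -0.0]
ft_force: [0.7, -0.4, -0.7]
width: 0.0272
grip_force: 25.0
```

```bash
python3 place.py - .434 .2855 .108 33.3
```

```text
rot [-0.0018 -0.0001 -0.002 ] shift [0.0708 0.0055 0.0595] | at [0.4682 0.2233 0.1675] F [ 0.7 -0.4 -0.7] w 0.0272 t 30.0 j7 -0.1
```

Call:
{"method": "play_rows", "body": {
  "increments": "0 0 0 0.035 0.003 0 0.2;0 0 0 0.0705 0.0055 0 0.2;0 0 0 0.0705 0.0055 0.02 0.2;0 0 0 0.0705 0.0055 0.045 0.2;0 0 0 0.0705 0.0055 0.065 0.2;0 0 0 0.0705 0.0055 0.068 0.2;0 0 0 0.0705 0.0055 0.068 0.2;0 0 0 0.0705 0.0055 0.068 0.2"
}}

```text
time: 30.8
ee_pos: [0.4347, 0.2868, 0.1014]
eef_rot: [0.475, 0.88, 0.0, 0.0]
ft_force: [0.8, -0.3, -2.2]
width: 0.0269
grip_force: 25.0
```

```bash
python3 place.py - .434 .2855 .077 33.3
```

```text
rot [ 0.001  -0.     -0.0011] shift [-0.0007 -0.0013  0.0244] | at [0.4347 0.2868 0.1014] F [ 0.8 -0.3 -2.2] w 0.0269 t 30.8 j7 -0.31
```

Call:
{"method": "play_rows", "body": {
  "increments": "0 0 0 -0.001 -0.001 0.004 0.2;0 0 0 -0.001 -0.001 0.008 0.2;0 0 0 -0.001 -0.001 0.012 0.2;0 0 0 -0.001 -0.001 0.016 0.2;0 0 0 -0.001 -0.001 0.02 0.2;0 0 0 -0.001 -0.001 0.021 0.2;0 0 0 -0.001 -0.001 0.021 0.2"
}}

```text
time: 31.5
ee_pos: [0.4335, 0.2854, 0.0793]
eef_rot: [0.475, 0.88, -0.0, -0.0]
ft_force: [-0.9, 0.9, -1.6]
width: 0.027
grip_force: 25.0
```

Call:
{"method": "play_rows", "body": {
  "increments": "0 0 0 0 0 0.001 0.2;0 0 0 0 0 0.002 0.2;0 0 0 0 0 0.003 0.2;0 0 0 0 0 0.0035 0.2;0 0 0 0 0 0.0035 0.2"
}}

```text
time: 32.0
ee_pos: [0.4338, 0.2855, 0.0769]
eef_rot: [0.475, 0.88, -0.0, 0.0]
ft_force: [-2.8, -1.8, 9.6]
width: 0.0273
grip_force: 25.0
```

Seated at the expected height. I release it; the blue lid is next.

Call:
{"method": "play_rows", "body": {
  "increments": "0 0 0 0 0 -0.001 0.35;0 0 0 0 0 -0.001 0.65;0 0 0 0 0 -0.001 0.65;0 0 0 0 0 -0.001 0.65;0 0 0 0 0 -0.02 0.65;0 0 0 0 0 -0.06 0.65;0 0 0 0 0 -0.09 0.65;0 0 0 0 0 -0.09 0.65"
}}

```text
time: 32.8
ee_pos: [0.4353, 0.287, 0.1698]
eef_rot: [0.475, 0.88, 0.002, 0.002]
ft_force: [0.9, 0.5, -0.7]
width: 0.0562
grip_force: 0.0
```

```bash
python3 place.py - .4528 .1017 .06 12.7
```

```text
rot [ 5.900e-03 -2.000e-04  3.595e-01] shift [-0.1644 -0.0877  0.1094] | at [0.4353 0.287  0.1698] F [ 0.9  0.5 -0.7] w 0.0562 t 32.8 j7 -0.25
```

Call:
{"method": "play_rows", "body": {
  "increments": "0 0 0.12 -0.04 -0.021 0 0.65;0 0 0.24 -0.08 -0.042 0 0.65;0 0 0.36 -0.12 -0.064 0 0.65;0 0 0.36 -0.163 -0.086 0.03 0.65;0 0 0.36 -0.163 -0.086 0.07 0.65;0 0 0.36 -0.163 -0.086 0.11 0.65;0 0 0.36 -0.163 -0.086 0.11 0.65;0 0 0.36 -0.163 -0.086 0.11 0.65"
}}

```text
time: 33.6
ee_pos: [0.4509, 0.1026, 0.0564]
eef_rot: [0.624, 0.781, -0.0, -0.001]
ft_force: [-0.4, 0.0, 0.3]
width: 0.0568
grip_force: 0.0
```

```bash
python3 place.py - .4528 .1017 -.002 12.7
```

```text
rot [-0.0012 -0.001   0.0004] shift [-0.0013  0.0017  0.0584] | at [0.4509 0.1026 0.0564] F [-0.4  0.   0.3] w 0.0568 t 33.6 j7 -0.23
```

Call:
{"method": "play_rows", "body": {
  "increments": "0 0 0 -0.001 0.001 0.03 0.65;0 0 0 -0.001 0.001 0.048 0.65;0 0 0 -0.001 0.001 0.058 0.65;0 0 0 -0.001 0.001 0.058 0.65;0 0 0 -0.001 0.001 0.058 0.2;0 0 0 -0.001 0.001 0.058 0.2;0 0 0 -0.001 0.001 0.058 0.2;0 0 0 -0.001 0.001 0.058 0.2"
}}

```text
time: 34.4
ee_pos: [0.4528, 0.1012, -0.0014]
eef_rot: [0.625, 0.781, 0.0, 0.0]
ft_force: [1.1, 1.3, -0.1]
width: 0.0328
grip_force: 0.0
```

Call:
{"method": "play_rows", "body": {
  "increments": "0 0 0 0 0 0 0.2;0 0 0 0 0 0 0.2;0 0 0 0 0 0 0.2"
}}

```text
time: 34.7
ee_pos: [0.453, 0.1012, -0.0015]
eef_rot: [0.625, 0.781, 0.0, 0.0]
ft_force: [-0.8, 0.0, 5.4]
width: 0.0272
grip_force: 25.0
```

Call:
{"method": "play_rows", "body": {
  "increments": "0 0 0 0 0 -0.01 0.2;0 0 0 0 0 -0.03 0.2;0 0 0 0 0 -0.07 0.2;0 0 0 0 0 -0.12 0.2;0 0 0 0 0 -0.17 0.2;0 0 0 0 0 -0.17 0.2;0 0 0 0 0 -0.17 0.2"
}}

```text
time: 35.4
ee_pos: [0.4526, 0.1011, 0.1687]
eef_rot: [0.625, 0.781, 0.0, 0.001]
ft_force: [-1.0, -0.9, -3.5]
width: 0.0272
grip_force: 25.0
```

```bash
python3 place.py - .4658 -.1102 .17 -13.3
```

```text
rot [0.0016 0.0008 0.453 ] shift [-0.2091 -0.0334 -0.0011] | at [0.4526 0.1011 0.1687] F [-1.  -0.9 -3.5] w 0.0272 t 35.4 j7 -0.12
```

Call:
{"method": "play_rows", "body": {
  "increments": "0 0 0.1 -0.04 -0.006 0 0.2;0 0 0.2 -0.08 -0.013 0 0.2;0 0 0.3 -0.12 -0.019 0 0.2;0 0 0.4 -0.16 -0.026 0 0.2;0 0 0.453 -0.195 -0.031 0 0.2;0 0 0.453 -0.209 -0.033 0 0.2;0 0 0.453 -0.209 -0.033 0.015 0.2;0 0 0.453 -0.209 -0.033 0.027 0.2"
}}

```text
time: 36.2
ee_pos: [0.4649, -0.1095, 0.1389]
eef_rot: [0.784, 0.621, -0.001, -0.001]
ft_force: [0.4, -0.1, -2.3]
width: 0.0271
grip_force: 25.0
```

Call:
{"method": "play_rows", "body": {
  "increments": "0 0 0 0 0 0 0.2;0 0 0 0 0 0 0.2;0 0 0 0 0 0 0.2"
}}

```text
time: 36.5
ee_pos: [0.4663, -0.1095, 0.1414]
eef_rot: [0.784, 0.621, 0.0, 0.0]
ft_force: [-0.1, 0.2, -2.2]
width: 0.0273
grip_force: 25.0
```

```bash
python3 place.py - .4658 -.1102 .1145 -13.3
```

```text
rot [0.0004 0.     0.0012] shift [-0.0008 -0.0003  0.0269] | at [ 0.4663 -0.1095  0.1414] F [-0.1  0.2 -2.2] w 0.0273 t 36.5 j7 -0.14
```

Call:
{"method": "play_rows", "body": {
  "increments": "0 0 0 -0.001 0 0.005 0.2;0 0 0 -0.001 0 0.01 0.2;0 0 0 -0.001 0 0.014 0.2;0 0 0 -0.001 0 0.018 0.2;0 0 0 -0.001 0 0.022 0.2;0 0 0 -0.001 0 0.024 0.2;0 0 0 -0.001 0 0.024 0.2"
}}

```text
time: 37.2
ee_pos: [0.4656, -0.1109, 0.1167]
eef_rot: [0.784, 0.621, -0.0, -0.0]
ft_force: [-0.2, -0.3, -2.6]
width: 0.0272
grip_force: 25.0
```

Call:
{"method": "play_rows", "body": {
  "increments": "0 0 0 0 0 0.001 0.2;0 0 0 0 0 0.002 0.2;0 0 0 0 0 0.003 0.2;0 0 0 0 0 0.003 0.2"
}}

```text
time: 37.6
ee_pos: [0.4659, -0.111, 0.1145]
eef_rot: [0.784, 0.621, -0.0, 0.0]
ft_force: [-2.3, 0.3, 4.0]
width: 0.0274
grip_force: 25.0
```

Seated. I release, lift, back off clear and take a look.

Call:
{"method": "play_rows", "body": {
  "increments": "0 0 0 0 0 0 0.35;0 0 0 0 0 0 0.65;0 0 0 0 0 0 0.65;0 0 0 0 0 0 0.65;0 0 0 0 0 -0.02 0.65;0 0 0 0 0 -0.06 0.65;0 0 0 0 0 -0.1 0.65;0 0 0 0 0 -0.14 0.65"
}}

```text
time: 38.4
ee_pos: [0.4656, -0.1108, 0.2556]
eef_rot: [0.784, 0.621, -0.0, 0.0]
ft_force: [0.6, -1.1, -0.1]
width: 0.0563
grip_force: 0.0
```

Call:
{"method": "play_rows", "body": {
  "increments": "0 0 0 0 0 -0.05 0.65;0 0 0 0 0 -0.05 0.65;0 0 0 0 0 -0.05 0.65"
}}

```text
time: 38.7
ee_pos: [0.4663, -0.111, 0.3049]
eef_rot: [0.784, 0.621, 0.0, 0.001]
ft_force: [0.3, -0.9, -0.5]
width: 0.0565
grip_force: 0.0
```

```bash
python3 - <<'E'
from h import *
c=camera("scene"); cv2.imwrite("pics/b3.png",cv2.resize(c["color"][120:345,130:450][:,:,::-1],(800,562),interpolation=3))
E
```

```text
(no output)
```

View pics/b3.png

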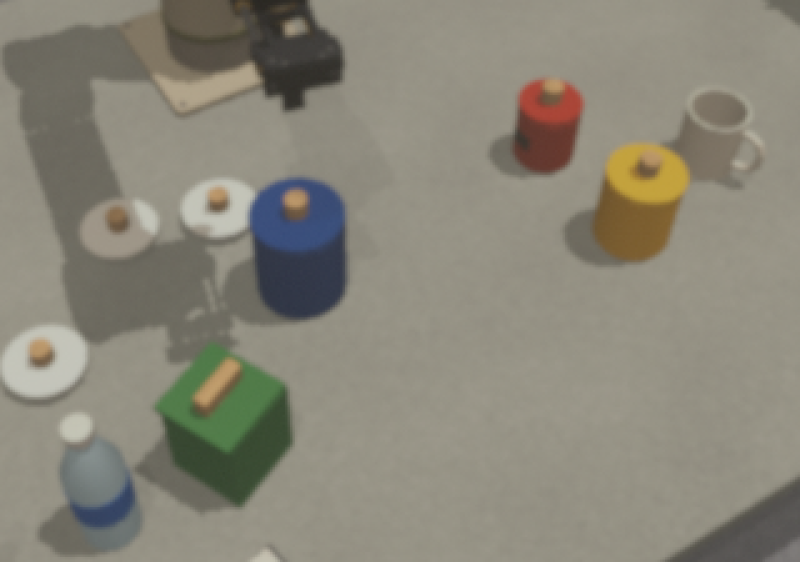

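All four lids sit level on their canisters: blue at (297,215), green at (222,395), red at (550,100) and yellow at (645,172). The mug, bottle and white lids are undisturbed.

```bash
python3 -c "
from bench import *
print(close_job())"
```

```text
the job is handed in; nothing more can be done
None
```

All four lids are seated in the canisters of their own colour and released, and the job was handed in at about 39 s with the mug, water bottle and white look-alike lids left undisturbed.

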